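Set the long slide rheostat to its index clip

ROBOT

A 6-joint arm with a two-finger parallel gripper is mounted at the origin on the work surface. World frame = base frame: x ahead of the robot, y to its left, z up, the work surface at z = 0. Lengths are in m, angles in rad, forces in N, time in s.
With the tool pointing down it reaches from about 0.3 to 0.775 m from the base axis. Payload 14.6 kg.
Tool frame: the origin (TCP) lies between the finger pads; the fingertips stand robot.finger_overhang ahead of it and the grasp point (between the pads) lies 8 mm behind it (robot.finger_overhang is the distance from the TCP to the fingertips, in m); z points along the fingers, y is the line along which they close (so a half turn about z gives the same grasp; the last joint's range is limited). The gripper opens to 85 mm and grips with 20 to 120 N. Pads are 22 mm wide; open, the fingers measure 114 mm over their backs; the gripper's body (76 mm by 85 mm) begins 54 mm behind the grasp point. The pads swing forward as they close: fully open they stand 13 mm farther back than shut.
Start: joints at [1.172, 0.3, 1.521, -0, 1.321, -0.067], TCP at [0.179, 0.52, 0.242] pointing down, gripper open.
Joint ranges: [-3.03, 3.03], [-0.79, 2.21], [0.23, 2.52], [-1.04, 4.18], [0, 3.07], [-2.55, 2.55]. Speed limits (rad/s): [2.22, 2.22, 2.57, 3.14, 3.14, 3.14].

INTERFACE

Orientations are given as a rotation vector (axis times angle).
In Python, from station import robot gives the robot as it stands.
- The arm moves only by the tool step_arm, never from a script. Its argument "commands" is one flat list of numbers, 6 for each row, row after row: the shift along the tool's x, y, z as a fraction of full scale, then the turn, a rotation vector about the tool's x, y, z as a fraction of full scale. In form: [tx, ty, tz, wx, wy, wz, tx, ty, tz, wx, wy, wz, ...]. A call has 1 to 12 rows; each row shifts and turns the commanded pose from where the row before left it, along the tool's axes as they then stand; what a row does not reach is not made up. Full scale, the value 1, is 50 mm for a shift and 0.08 rad for a turn. A row lasts 1/8 s, in which the tool goes at most 62.5 mm and 10.7 degrees, less where a joint would pass 70% of its speed; a pose out of reach is approached as far as the arm can. A call with a number of a shift or a turn outside -1 to 1 is refused whole. A call with a gripper value outside its range is refused whole. "claw" is the closure, from -1 (fully open) to 1 (shut), set as the call begins (left out, the last holds). The fingers move at their own pace and stop on an object; "grip_force" is the grip in N (left out, the last holds). Time passes only in rows, so rows that do not move let the fingers close. It gives the time, the measured TCP pose, the force, the opening and the grip force at its end, in the units of the state.
- robot.state(): the state, without advancing time (a new reading comes with each control period).
- robot.get_image(name): name is "side" or "top"; returns (picture, depth): 480x640x3 uint8, red, green, blue; 480x640 float32, m along the optical axis (not along the pixel's ray), 0 where there is no reading.
- robot.camera_model(name): a dict with "K" (3x3 intrinsics, pixels), "k1" (the pictures are not rectified: a ray, as slopes to the right and down, at radius r is drawn at 1 + k1 r^2 times it, then the intrinsics apply), "xyz" and "orientation" of the camera in the world. Camera axes: x right, y down, z forward; pixel columns grow to the right and rows downward; lengths in m; the calibration is good to about 2 mm. A picture is of the moment at which its call begins. camera_model takes no time and is no camera call.
- robot.finish_job(): hands the job in; it is judged then, once.
The state is a dict: "time": time; "qpos": joint angles; "qd": joint speeds; "effort": joint torques, N m; "ee_pos": TCP position; "ee_rot": TCP orientation; "contact_force": force on the tool from outside, world axes, zero at the start; "wrist_torque": the same for the moment, N m; "finger_gap": finger opening in m; "finger_force": force on a finger pad.
Only numpy, scipy, OpenCV 4.12 (cv2) and the standard library are available. Lean on these libraries where they do the work, as an engineer would, in place of code of your own. Each camera call takes 0.05 s, during which the arm holds its last target. There are 200 camera calls.

TASK

Two slide rheostats stand on the prep bench. On the longer one, slide the black grip along its rod until its pointer is level with the little brass index clip on the edge of that rheostat's base, then let go. Leave the shorter rheostat's slider where it is.

Things in the scene. Friction and masses are not known exactly. Their poses are not given: they have to be found in the camera images.
- wiper (a joint): LONG rheostat's slider along its steel rod, m: 0 at the end nearer the robot, 0.18 at the far end. About 2.5 N moves it; it stays where left. The rheostat is fixed to the bench: grey base 300 x 130 x 12 mm along x, wire-wound tube 60 mm thick, rod 105 mm up, end plates 118 mm high.
- grip (a point): Top centre of the black grip on the LONG rheostat's slider, 171 mm above the bench: an upright fin 30 mm along the track (x), 16 mm across (y), free for its upper 47 mm; below it the slider's block, 32 x 34 x 36 mm, whose thin brass pointer sticks out at its middle towards -y. The point's x lies along the track (joint increasing), z up.
- index (a point): Top centre of the brass index clip fixed on the -y edge of the LONG rheostat's base, 58 mm beside the rod, 102 mm above the bench: a block 20 mm along x with an upright blade 6 mm thick at its middle along the track. Axes as for the grip; the slider is set when grip and index agree along this x. It is always farther along +x than the grip's start.
- short_grip (a point): Top centre of the same sort of grip on the SHORT rheostat (base 190 x 110 mm, tube 44 mm thick), 155 mm above the bench, with a clip of its own. Its x axis lies along its track. It must not be moved. The two rheostats may stand on either side of the bench.

How it is judged:
By the outcome, as a careful person would: the job done as asked, in the order asked, and still so for the second after the job is handed in, with the robot touching nothing.
It also fails if it takes over 29 s, if anything falls off the work surface, if the arm or the gripper's body presses on something with over 40 N, if the wrist force passes 120 N, or if a joint passes its speed limit or range.

## Working session

There is one attempt and no reset: what is moved stays moved. The work goes in short steps, Python scripts to look and compute and a tool call to move; the robot and the scene stay as the last step left them, time stands still between calls to the robot, and variables do not carry over. Pictures are saved under pics/ and viewed, at most 10 in all, crops included, and the job is handed in when it is done.

Besides the shell and the picture viewer there is one more tool, called after "Call:" as name(argument=value, ...) on one line, values as JSON. step_arm: Moves the arm, as the interface text tells. Shift numbers are shares of 50 mm and turn numbers shares of 0.08 rad, none past 1 either way. Its arguments: {"type":"object","properties":{"commands":{"type":"array"},"claw":{"type":"number"},"grip_force":{"type":"number"}},"required":["commands"]}

```bash
mkdir -p pics; cat > h.py <<'E'
import numpy as np, cv2
from scipy.spatial.transform import Rotation as R
from station import robot
def cam(n):
    m=robot.camera_model(n); o=np.array(m["orientation"],float)
    Rm=o if o.shape==(3,3) else (R.from_rotvec(o).as_matrix() if o.size==3 else None)
    return np.array(m["K"]),float(m["k1"]),np.array(m["xyz"]),Rm
def ray(n,u,v):
    K,k1,c,Rm=cam(n)
    d=np.array([(u-K[0,2])/K[0,0],(v-K[1,2])/K[1,1]]);s=d.copy()
    for _ in range(20): s=d/(1+k1*(s@s))
    return c,Rm@np.array([s[0],s[1],1])
def onz(n,u,v,z):
    c,d=ray(n,u,v); return c+d*(z-c[2])/d[2]
def atdepth(n,u,v,D):
    c,d=ray(n,u,v); return c+d*D
def proj(n,p):
    K,k1,c,Rm=cam(n); q=Rm.T@(np.array(p)-c); s=q[:2]/q[2]; s=s*(1+k1*(s@s))
    return K[0,0]*s[0]+K[0,2],K[1,1]*s[1]+K[1,2]
E
python3 - <<'E'
from h import *
print(robot.camera_model("top"),robot.camera_model("side"));print(robot.state(),robot.finger_overhang)
for n in("top","side"):
    a,d=robot.get_image(n);cv2.imwrite(f"pics/{n}0.png",a[:,:,::-1]);np.savez(f"{n}0.npz",a=a,d=d)
E
```

```text
{'K': array([[585.48591607,   0.        , 317.74166442],
       [  0.        , 585.48591607, 242.14992741],
       [  0.        ,   0.        ,   1.        ]]), 'k1': -0.04066179473635743, 'xyz': array([ 0.47133007, -0.04343274,  1.0595731 ]), 'orientation': array([-2.17468073,  2.17366042, -0.04692985])} {'K': array([[512.42750241,   0.        , 318.95418171],
       [  0.        , 512.42750241, 237.78565472],
       [  0.        ,   0.        ,   1.        ]]), 'k1': -0.07308350102237815, 'xyz': array([ 0.43941163, -0.52259418,  0.69789278]), 'orientation': array([-2.40532195,  0.16756738, -0.07608287])}
{'time': 0.0, 'qpos': array([ 1.17242791e+00,  3.00486321e-01,  1.52157032e+00, -2.48687322e-05,
        1.32066962e+00, -6.66179286e-02]), 'qd': array([ 5.04290943e-05,  2.28197755e-04, -4.82484230e-04,  3.70425772e-04,
       -5.90717835e-04, -9.42329829e-05]), 'effort': array([ 2.21121547e-03, -5.43505383e+01, -3.61788762e+01,  7.78055721e-06,
        4.07397296e-03, -1.46987259e-05]), 'ee_pos': array([0.17907024, 0.51981107, 0.2417175 ]), 'ee_rot': array([-5.18677146e-01, -3.09823847e+00,  1.74134587e-03]), 'contact_force': array([ 0.02531271,  0.13155764, -0.46300494]), 'wrist_torque': array([0.01152054, 0.02205718, 0.00339517]), 'finger_force': 0.0, 'finger_gap': 0.08567495958952809} 0.011
```

View pics/top0.png

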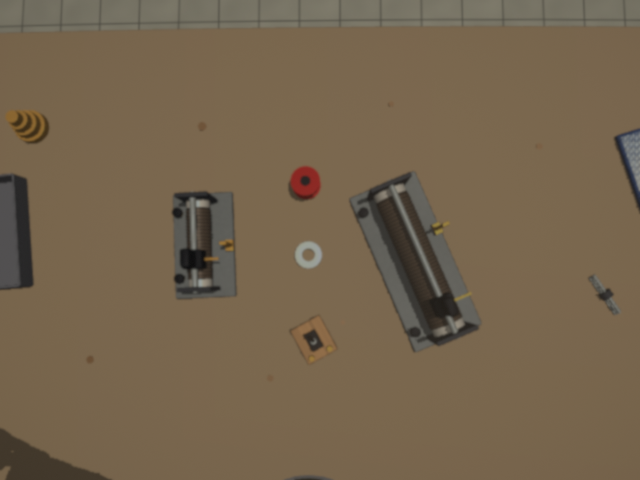

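View pics/side0.png

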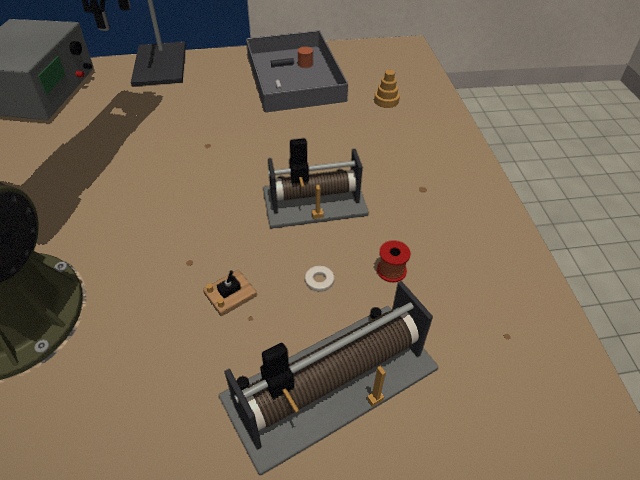

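The top view shows the long rheostat with base corners at about (351,196), (414,172), (480,325) and (416,350). Its grip is near (443,303) and its clip near (438,229). In the side view the long grip top is near (275,350) and the clip top near (381,369). I'll enlarge both.

```bash
python3 - <<'E'
from h import *
t=np.load("top0.npz");s=np.load("side0.npz")
c1=cv2.resize(t["a"][165:355,340:490],None,fx=3,fy=3,interpolation=cv2.INTER_CUBIC)
c2=cv2.resize(s["a"][330:420,250:400],None,fx=2.6,fy=2.6,interpolation=cv2.INTER_CUBIC)
W=np.zeros((570,450+390,3),np.uint8);W[:,:450]=c1;W[:234,450:]=c2
cv2.imwrite("pics/c1.png",cv2.resize(cv2.convertScaleAbs(W[:,:,::-1],alpha=1.6),(798,541)))
# base corners
P=[onz("top",u,v,.012) for u,v in((351,196),(414,172),(480,325),(416,350))];P=np.array(P);print(P)
ax=(P[0]+P[1]-P[2]-P[3])[:2]/2;print("len",np.linalg.norm(ax),np.linalg.norm(P[0]-P[1]),np.linalg.norm(P[2]-P[3]),"yaw",np.arctan2(ax[1],ax[0]),P.mean(0))
# depth-based points
K,k1,c,Rm=cam("side");d=s["d"];a=s["a"].astype(int)
def cloud(n,d,r0,r1,c0,c1):
    return np.array([np.r_[atdepth(n,u,v,d[v,u]),u,v] for v in range(r0,r1) for u in range(c0,c1) if d[v,u]>0])
C=cloud("side",d,335,410,255,395)
hi=C[C[:,2]>.14];print("grip hi",len(hi),hi[:,:3].min(0),hi[:,:3].max(0),hi[:,:3].mean(0))
np.save("C.npy",C)
hsv=cv2.cvtColor(s["a"],cv2.COLOR_RGB2HSV)
m=np.array([(hsv[int(v),int(u),1]>140) and hsv[int(v),int(u),2]>110 for u,v in C[:,3:]])
for row in C[m][::4]: print(row.round(3))
E
```

```text
[[ 0.62663907 -0.07654909  0.012     ]
 [ 0.67011608 -0.19028699  0.012     ]
 [ 0.39609293 -0.30441832  0.012     ]
 [ 0.35204953 -0.19080392  0.012     ]]
len 0.29712628656101536 0.12176436047631055 0.1218525918059778 yaw 0.3944766493246366 [ 0.5112244  -0.19051458  0.012     ]Traceback (most recent call last):
  File "<stdin>", line 14, in <module>
  File "<stdin>", line 13, in cloud
  File "h.py", line 16, in atdepth
    c,d=ray(n,u,v); return c+d*D
        ~~~^^^^^^^
  File "h.py", line 9, in ray
    K,k1,c,Rm=cam(n)
              ~~~^^^
  File "h.py", line 5, in cam
    m=robot.camera_model(n); o=np.array(m["orientation"],float)
ValueError: time passes only in moves, steps and waits
```

View pics/c1.png

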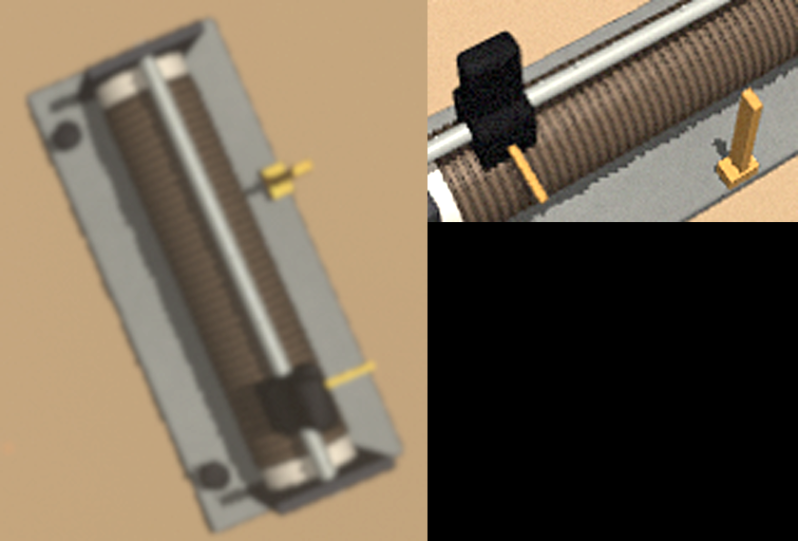

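```bash
python3 - <<'E'
s=open("h.py").read()
s=s.replace("def cam(n):","import functools\n@functools.cache\ndef cam(n):")
s+='''
def tri(a,b):
    (c1,d1),(c2,d2)=ray("top",*a),ray("side",*b)
    A=np.c_[d1,-d2];l=np.linalg.lstsq(A,c2-c1,rcond=None)[0];p,q=c1+l[0]*d1,c2+l[1]*d2
    return (p+q)/2,np.linalg.norm(p-q)
'''
open("h.py","w").write(s)
E
python3 - <<'E'
from h import *
s=np.load("side0.npz");t=np.load("top0.npz")
yaw=.394;ex=np.array([np.cos(yaw),np.sin(yaw),0]);ey=np.array([-ex[1],ex[0],0]);o=np.array([.5112,-.1905,0])
L=lambda p:(np.array([(p-o)@ex,(p-o)@ey,p[2]])*1000).round(1)
print("clip tri",tri((447,223.6),(380.6,368)),"onz top",L(onz("top",447,223.6,.102)),"side",L(onz("side",380.6,368,.102)))
p,e=tri((471.6,293.4),(296.8,411));print("pointer tip",L(p),e)
print("grip side",L(onz("side",274.5,348.2,.171)))
def cloud(n,d,r0,r1,c0,c1):
    return np.array([np.r_[L(atdepth(n,u,v,d[v,u])),u,v] for v in range(r0,r1) for u in range(c0,c1) if d[v,u]>0])
for n,D,b in(("side",s,(335,420,255,395)),("top",t,(215,330,420,485))):
    C=cloud(n,D["d"],*b);hsv=cv2.cvtColor(D["a"],cv2.COLOR_RGB2HSV)
    h=hsv[C[:,4].astype(int),C[:,3].astype(int)].astype(int)
    g=C[C[:,2]>140];print(n,"fin",len(g),np.percentile(g[:,:3],[2,50,98],axis=0).round(1).tolist()) if len(g) else print(n,"nofin",C[:,2].max())
    br=C[(h[:,1]>110)&(h[:,0]>10)&(h[:,0]<30)&(C[:,2]>60)];print("brass",len(br))
    for q in(br[br[:,0]<-20],br[br[:,0]>-20]):
        if len(q):print(np.percentile(q[:,:3],[2,50,98],axis=0).round(1).tolist())
E
```

```text
clip tri (array([ 0.56613786, -0.22928149,  0.10864454]), np.float64(0.0013805809427210084)) onz top [ 36.5 -58.7 102. ] side [ 37.8 -54.1 102. ]
pointer tip [-83.  -50.2 103.7] 0.00043896192677318416
grip side [-80.6   3.3 171. ]
side fin 588 [[-97.2, -7.7, 141.4], [-83.8, -5.3, 166.6], [-68.6, 6.7, 171.5]]
brass 384
[[-104.7, -48.6, 62.4], [-81.6, -22.8, 100.2], [-30.4, 25.0, 159.8]]
[[-11.2, -62.0, 61.2], [35.0, -56.5, 83.4], [48.9, 24.0, 102.4]]
top fin 261 [[-95.3, -7.5, 141.0], [-81.0, 2.5, 169.4], [-67.8, 8.6, 173.4]]
brass 82
[[-83.0, -49.3, 99.1], [-81.6, -36.5, 101.2], [-78.4, -16.9, 124.2]]
[[34.3, -61.7, 63.2], [36.9, -53.4, 101.2], [40.0, -50.3, 105.4]]
```

The grip and clip positions agree between the two views, with about 119 mm of travel needed. Next I work out the transit rows.

```bash
cat >> h.py <<'E'
def plan(target,yaw,n,st=None):
    """rows for n steps to pose: tool down, tool x at yaw"""
    st=st or robot.state();p=np.array(st["ee_pos"]);Rm=R.from_rotvec(st["ee_rot"])
    T=R.from_matrix(np.array([[np.cos(yaw),np.sin(yaw),0],[np.sin(yaw),-np.cos(yaw),0],[0,0,-1]]))
    w=(Rm.inv()*T).as_rotvec();dp=(np.array(target)-p)/n
    print("rot",w)
    for i in range(n):
        t=Rm.inv().apply(dp)/.05
        print(", ".join(f"{v:.2f}" for v in np.r_[t,w/n/.08]),end=",\n");Rm=Rm*R.from_rotvec(w/n)
E
python3 - <<'E'
from h import *
plan([.4355,-.222,.25],.394,31)
E
```

```text
rot [-5.48513444e-04  1.21889478e-03  2.41581612e+00]
-0.31, -0.40, -0.00, -0.00, 0.00, 0.97,
-0.34, -0.37, -0.00, -0.00, 0.00, 0.97,
-0.37, -0.35, -0.00, -0.00, 0.00, 0.97,
-0.40, -0.32, -0.00, -0.00, 0.00, 0.97,
-0.42, -0.28, -0.00, -0.00, 0.00, 0.97,
-0.44, -0.25, -0.01, -0.00, 0.00, 0.97,
-0.46, -0.22, -0.01, -0.00, 0.00, 0.97,
-0.47, -0.18, -0.01, -0.00, 0.00, 0.97,
-0.49, -0.14, -0.01, -0.00, 0.00, 0.97,
-0.50, -0.10, -0.01, -0.00, 0.00, 0.97,
-0.50, -0.06, -0.01, -0.00, 0.00, 0.97,
-0.51, -0.02, -0.01, -0.00, 0.00, 0.97,
-0.51, 0.01, -0.01, -0.00, 0.00, 0.97,
-0.50, 0.05, -0.01, -0.00, 0.00, 0.97,
-0.50, 0.09, -0.01, -0.00, 0.00, 0.97,
-0.49, 0.13, -0.01, -0.00, 0.00, 0.97,
-0.48, 0.17, -0.01, -0.00, 0.00, 0.97,
-0.46, 0.21, -0.01, -0.00, 0.00, 0.97,
-0.45, 0.24, -0.01, -0.00, 0.00, 0.97,
-0.43, 0.28, -0.01, -0.00, 0.00, 0.97,
-0.40, 0.31, -0.01, -0.00, 0.00, 0.97,
-0.38, 0.34, -0.01, -0.00, 0.00, 0.97,
-0.35, 0.37, -0.01, -0.00, 0.00, 0.97,
-0.32, 0.39, -0.01, -0.00, 0.00, 0.97,
-0.29, 0.42, -0.01, -0.00, 0.00, 0.97,
-0.26, 0.44, -0.01, -0.00, 0.00, 0.97,
-0.22, 0.46, -0.01, -0.00, 0.00, 0.97,
-0.18, 0.47, -0.01, -0.00, 0.00, 0.97,
-0.15, 0.48, -0.01, -0.00, 0.00, 0.97,
-0.11, 0.49, -0.01, -0.00, 0.00, 0.97,
-0.07, 0.50, -0.01, -0.00, 0.00, 0.97,
```

Call:
step_arm(commands=[-0.31, -0.4, -0.02, 0, 0, 1, -0.34, -0.37, -0.02, 0, 0, 1, -0.37, -0.35, -0.02, 0, 0, 1, -0.4, -0.32, -0.02, 0, 0, 1, -0.42, -0.28, -0.02, 0, 0, 1, -0.44, -0.25, -0.02, 0, 0, 1, -0.46, -0.22, -0.02, 0, 0, 1, -0.47, -0.18, -0.02, 0, 0, 1, -0.49, -0.14, -0.02, 0, 0, 1, -0.5, -0.1, -0.02, 0, 0, 1, -0.5, -0.06, -0.02, 0, 0, 1, -0.5, -0.02, -0.02, 0, 0, 1], claw=-1)

```text
time: 1.6
ee_pos: [0.2754, 0.2309, 0.2542]
ee_rot: [-1.894, -2.506, 0.0]
contact_force: [0.0, 1.0, 0.1]
finger_gap: 0.0853
finger_force: 0.0
```

```bash
python3 - <<'E'
from h import *
print(robot.state()["time"]);plan([.4355,-.222,.24],.394,19)
E
```

```text
1.6
rot [-1.29182829e-04  2.50317237e-04  1.45323688e+00]
-0.50, 0.03, 0.01, -0.00, 0.00, 0.96,
-0.50, 0.07, 0.01, -0.00, 0.00, 0.96,
-0.49, 0.11, 0.01, -0.00, 0.00, 0.96,
-0.48, 0.15, 0.01, -0.00, 0.00, 0.96,
-0.47, 0.18, 0.01, -0.00, 0.00, 0.96,
-0.46, 0.22, 0.01, -0.00, 0.00, 0.96,
-0.44, 0.25, 0.01, -0.00, 0.00, 0.96,
-0.42, 0.28, 0.01, -0.00, 0.00, 0.96,
-0.39, 0.32, 0.01, -0.00, 0.00, 0.96,
-0.37, 0.35, 0.01, -0.00, 0.00, 0.96,
-0.34, 0.37, 0.01, -0.00, 0.00, 0.96,
-0.31, 0.40, 0.01, -0.00, 0.00, 0.96,
-0.28, 0.42, 0.01, -0.00, 0.00, 0.96,
-0.25, 0.44, 0.01, -0.00, 0.00, 0.96,
-0.21, 0.46, 0.01, -0.00, 0.00, 0.96,
-0.18, 0.47, 0.01, -0.00, 0.00, 0.96,
-0.14, 0.49, 0.01, -0.00, 0.00, 0.96,
-0.10, 0.49, 0.01, -0.00, 0.00, 0.96,
-0.07, 0.50, 0.01, -0.00, 0.00, 0.96,
```

Call:
step_arm(commands=[-0.5, 0.03, 0, 0, 0, 0.96, -0.5, 0.07, 0, 0, 0, 0.96, -0.49, 0.11, 0, 0, 0, 0.96, -0.48, 0.15, 0, 0, 0, 0.96, -0.47, 0.18, 0, 0, 0, 0.96, -0.46, 0.22, 0, 0, 0, 0.96, -0.44, 0.25, 0, 0, 0, 0.96, -0.42, 0.28, 0, 0, 0, 0.96, -0.39, 0.32, 0, 0, 0, 0.96, -0.37, 0.35, 0, 0, 0, 0.96, -0.34, 0.37, 0, 0, 0, 0.96, -0.31, 0.4, 0, 0, 0, 0.96])

```text
time: 3.1
ee_pos: [0.377, -0.0544, 0.2541]
ee_rot: [-2.811, -1.402, 0.0]
contact_force: [-0.0, 0.4, -0.4]
finger_gap: 0.0853
finger_force: 0.0
```

Call:
step_arm(commands=[-0.28, 0.42, 0, 0, 0, 0.96, -0.25, 0.44, 0, 0, 0, 0.96, -0.21, 0.46, 0, 0, 0, 0.96, -0.18, 0.47, 0, 0, 0, 0.96, -0.14, 0.49, 0, 0, 0, 0.96, -0.1, 0.49, 0, 0, 0, 0.96, -0.07, 0.5, 0, 0, 0, 0.96, 0, 0, 0, 0, 0, 0])

```text
time: 4.1
ee_pos: [0.4355, -0.2211, 0.2537]
ee_rot: [-3.082, -0.607, 0.001]
contact_force: [-0.5, 0.9, -0.9]
finger_gap: 0.0852
finger_force: 0.0
```

```bash
python3 - <<'E'
from h import *
print(robot.state()["time"]);plan([.4355,-.222,.142],.394,1)
E
```

```text
4.1
rot [-0.00085904  0.00071399 -0.00493307]
-0.00, 0.02, 2.23, -0.01, 0.01, -0.06,
```

Call:
step_arm(commands=[0, 0.02, 0.5, 0, 0, -0.06, 0, 0, 0.5, 0, 0, 0, 0, 0, 0.5, 0, 0, 0, 0, 0, 0.4, 0, 0, 0, 0, 0, 0.3, 0, 0, 0, 0, 0, 0, 0, 0, 0])

```text
time: 4.85
ee_pos: [0.4355, -0.2207, 0.1436]
ee_rot: [-3.079, -0.618, 0.002]
contact_force: [0.3, -0.3, 0.3]
finger_gap: 0.0856
finger_force: 0.0
```

Call:
step_arm(commands=[0, 0, 0, 0, 0, 0, 0, 0, 0, 0, 0, 0, 0, 0, 0, 0, 0, 0, 0, 0, 0, 0, 0, 0, 0, 0, 0, 0, 0, 0, 0, 0, 0, 0, 0, 0], claw=1, grip_force=25)

```text
time: 5.6
ee_pos: [0.4358, -0.221, 0.1446]
ee_rot: [-3.08, -0.618, 0.0]
contact_force: [-2.9, 4.0, 5.2]
finger_gap: 0.0156
finger_force: 29.8
```

Call:
step_arm(commands=[0.1, 0, 0, 0, 0, 0, 0.2, 0, 0, 0, 0, 0, 0.3, 0, 0, 0, 0, 0, 0.3, 0, 0, 0, 0, 0, 0.3, 0, 0, 0, 0, 0, 0.3, 0, 0, 0, 0, 0, 0.3, 0, 0, 0, 0, 0, 0.3, 0, 0, 0, 0, 0, 0.2, 0, 0, 0, 0, 0, 0.06, 0, 0, 0, 0, 0, 0, 0, 0, 0, 0, 0])

```text
time: 6.98
ee_pos: [0.5451, -0.1746, 0.1446]
ee_rot: [-3.079, -0.618, -0.001]
contact_force: [-2.2, 9.6, 6.4]
finger_gap: 0.0157
finger_force: 29.7
```

```bash
python3 - <<'E'
from h import *
print(robot.state()["contact_force"],robot.state()["ee_pos"])
a,d=robot.get_image("side");np.savez("side1.npz",a=a,d=d)
b,e=robot.get_image("top");np.savez("top1.npz",a=b,d=e)
W=np.zeros((560,800,3),np.uint8)
W[:,:480]=cv2.resize(a[300:440,320:440],None,fx=4,fy=4,interpolation=cv2.INTER_CUBIC)
W[:320,480:]=cv2.resize(b[190:270,400:480],None,fx=4,fy=4,interpolation=cv2.INTER_CUBIC)
cv2.imwrite("pics/c2.png",cv2.convertScaleAbs(W[:,:,::-1],alpha=1.6))
E
```

```text
[-2.23561862  9.56173154  6.39075974] [ 0.54506587 -0.1746007   0.14458413]
```

View pics/c2.png

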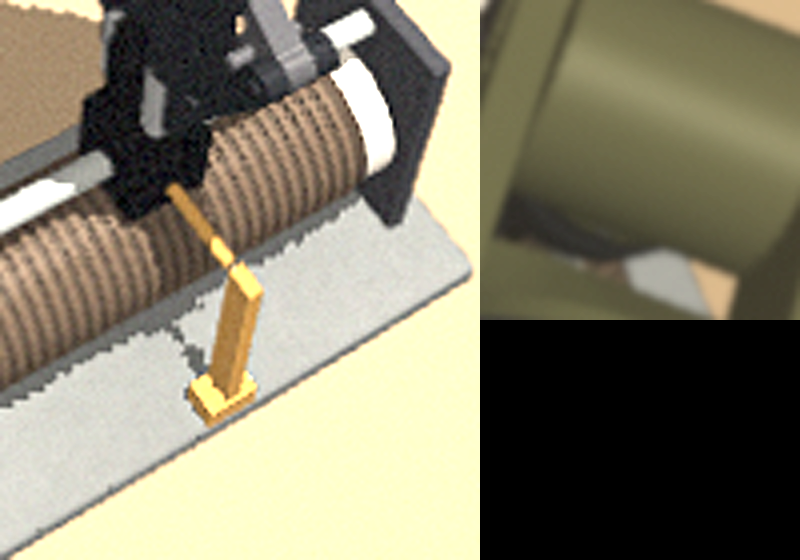

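The pointer tip is at crop (234,267), which is side pixel (378.5,366.7). It meets the back of the clip blade's top, whose corners are near crop (230,272), (241,263), (262,288) and (246,298). That is nearly aligned, so I'll put a number on it.

```bash
python3 - <<'E'
from h import *
yaw=.394;ex=np.array([np.cos(yaw),np.sin(yaw),0]);ey=np.array([-ex[1],ex[0],0]);o=np.array([.5112,-.1905,0])
L=lambda p:(np.array([(p-o)@ex,(p-o)@ey,p[2]])*1000).round(1)
f=lambda x,y:(320+x/4-.5+.125,300+y/4-.5+.125)
for z in(.100,.102,.104):
  for n,pt in dict(pbase=(175,190),pmid=(205,228),ptip=(230,263),bl=(230,272),br=(241,263),fr=(262,288),fl=(246,298)).items(): print(z,n,L(onz("side",*f(*pt),z)))
s=np.load("side1.npz");hsv=cv2.cvtColor(s["a"],cv2.COLOR_RGB2HSV).astype(int)
q=[]
for v in range(340,400):
  for u in range(355,390):
    h=hsv[v,u]
    if 10<h[0]<30 and h[1]>150 and s["d"][v,u]>0:
      p=L(atdepth("side",u,v,s["d"][v,u]));
      if p[2]>94: q.append(np.r_[p,u,v,h])
q=np.array(q);q=q[np.argsort(q[:,1])];np.set_printoptions(suppress=True);print(q)
# edge of raw picture
print(s["a"][360:378,372:390].astype(int).sum(2)//3)
E
```

```text
0.1 pbase [ 36.5 -16.7 100. ]
0.1 pmid [ 37.1 -33.4 100. ]
0.1 ptip [ 36.9 -47.9 100. ]
0.1 bl [ 35.  -50.6 100. ]
0.1 br [ 39.9 -49.8 100. ]
0.1 fr [ 40.6 -60.5 100. ]
0.1 fl [ 34.2 -60.7 100. ]
0.102 pbase [ 35.8 -17.6 102. ]
0.102 pmid [ 36.3 -34.2 102. ]
0.102 ptip [ 36.1 -48.7 102. ]
0.102 bl [ 34.3 -51.3 102. ]
0.102 br [ 39.2 -50.5 102. ]
0.102 fr [ 39.8 -61.2 102. ]
0.102 fl [ 33.4 -61.5 102. ]
0.104 pbase [ 35.  -18.4 104. ]
0.104 pmid [ 35.6 -35.  104. ]
0.104 ptip [ 35.3 -49.5 104. ]
0.104 bl [ 33.5 -52.1 104. ]
0.104 br [ 38.4 -51.3 104. ]
0.104 fr [ 39.  -61.9 104. ]
0.104 fl [ 32.7 -62.2 104. ]
[[ 38.3 -61.7  97.8 384.  374.   17.  161.  125. ]
 [ 37.8 -61.7 101.2 384.  373.   17.  162.  179. ]
 [ 37.  -61.2  98.4 383.  374.   17.  157.  171. ]
 [ 38.5 -60.7 101.5 384.  372.   18.  156.  234. ]
 [ 37.1 -60.7 100.1 383.  373.   17.  156.  225. ]
 [ 34.5 -60.5  97.  381.  375.   17.  154.  101. ]
 [ 36.1 -60.3  97.8 382.  374.   17.  155.  178. ]
 [ 35.9 -60.1 100.3 382.  373.   18.  151.  232. ]
 [ 36.  -59.7 102.3 382.  372.   18.  153.  227. ]
 [ 37.9 -59.6 100.2 383. 
[... 5063 characters left out ...]
132 135 134 132 134 134]
 [ 72  67  70  71  92  75 121 161 165 162 165 143 131 131 133 131 134 136]
 [ 69  67  68  66 112  79  69 127 164 162 163 163 137 130 132 135 132 134]
 [ 68  66  63 104 103  75  71  79 147 168 161 165 157 134 136 134 138 134]
 [ 65 101 107 135  95  71  71  73 107 163 163 165 166 134 139 133 134 135]
 [109 134 137 139  90  75  75  72  66 117 167 159 125 109 136 138 135 137]
 [134 135 138 128  82  75  83  73  74  69 126 120  87 114 137 134 138 136]
 [130 134 136 112  78  75  76  76  71  72  96  94  94 114 135 136 139 135]
 [136 134 139 100  75  73  79  75  75  82  96  90 103 125 134 137 139 139]
 [137 133 137  95  73  73  78  76  75  88  97  94  97 136 138 136 141 136]]
```

The pointer reads about 0.5 mm short of the blade's middle. I nudge it, release and retreat upward.

Call:
step_arm(commands=[0.012, 0, 0, 0, 0, 0, 0, 0, 0, 0, 0, 0, 0, 0, 0, 0, 0, 0])

```text
time: 7.45
ee_pos: [0.5452, -0.1746, 0.1446]
ee_rot: [-3.079, -0.618, 0.001]
contact_force: [-5.6, 10.6, 7.4]
finger_gap: 0.0155
finger_force: 30.0
```

Call:
step_arm(commands=[0, 0, 0, 0, 0, 0, 0, 0, 0, 0, 0, 0, 0, 0, 0, 0, 0, 0, 0, 0, 0, 0, 0, 0, 0, 0, 0, 0, 0, 0, 0, 0, 0, 0, 0, 0], claw=-1)

```text
time: 8.2
ee_pos: [0.5453, -0.1756, 0.1443]
ee_rot: [3.08, 0.617, 0.0]
contact_force: [-0.5, 0.8, -0.2]
finger_gap: 0.0854
finger_force: 0.0
```

Call:
step_arm(commands=[0, 0, -0.3, 0, 0, 0, 0, 0, -0.5, 0, 0, 0, 0, 0, -0.5, 0, 0, 0, 0, 0, -0.5, 0, 0, 0, 0, 0, -0.4, 0, 0, 0, -0.5, 0.5, 0, 0, 0, 0, -0.6, 0.6, 0, 0, 0, 0, -0.6, 0.6, 0, 0, 0, 0, -0.6, -0.6, 0, 0, 0, 0, 0, 0, 0, 0, 0, 0])

```text
time: 9.45
ee_pos: [0.4589, -0.2704, 0.2555]
ee_rot: [3.08, 0.615, 0.001]
contact_force: [-0.3, -0.2, -0.8]
finger_gap: 0.0851
finger_force: 0.0
```

```bash
python3 - <<'E'
from h import *
a,d=robot.get_image("side")
b,e=robot.get_image("top")
print(robot.state()["time"],robot.state()["ee_pos"])
W=np.zeros((560,800,3),np.uint8)
W[:,:480]=cv2.resize(a[300:440,320:440],None,fx=4,fy=4,interpolation=cv2.INTER_CUBIC)
W[:320,480:]=cv2.resize(b[190:270,400:480],None,fx=4,fy=4,interpolation=cv2.INTER_CUBIC)
cv2.imwrite("pics/c3.png",cv2.convertScaleAbs(W[:,:,::-1],alpha=1.6))
E
```

```text
9.55 [ 0.46068184 -0.27076398  0.25559714]
```

View pics/c3.png

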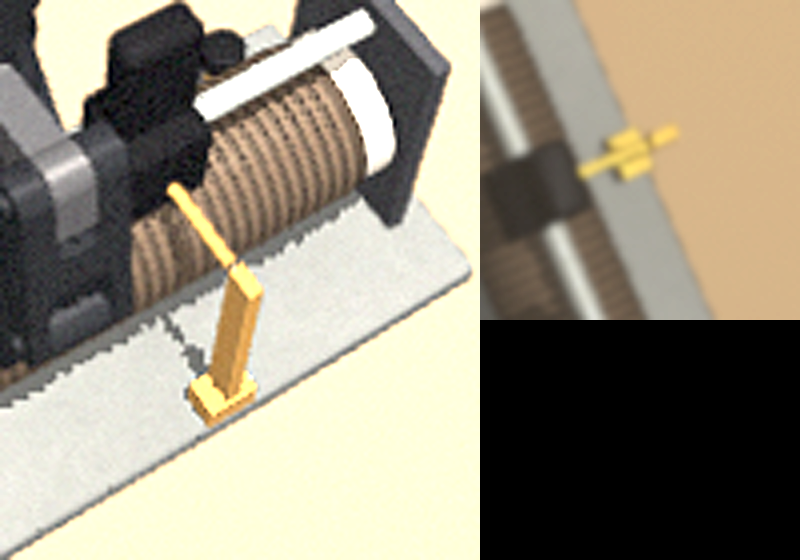

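The pointer tip (crop 235,266) runs straight into the blade's middle in the side view. In the top view, pointer and blade look collinear. I'll run one numeric check before handing in.

```bash
python3 - <<'E'
from h import *
yaw=.394;ex=np.array([np.cos(yaw),np.sin(yaw),0]);ey=np.array([-ex[1],ex[0],0]);o=np.array([.5112,-.1905,0])
for n,box in(("top",(215,240,420,455)),("side",(340,376,355,390))):
    a,_=robot.get_image(n);h=cv2.cvtColor(a,cv2.COLOR_RGB2HSV).astype(int);r=[]
    for v in range(*box[:2]):
        for u in range(*box[2:]):
            if 10<h[v,u,0]<35 and h[v,u,1]>(120) and h[v,u,2]>140:
                p=onz(n,u,v,.1015)-o;r.append([p@ex*1e3,p@ey*1e3])
    r=np.array(r)
    for lo,hi in((-44,-22),(-62,-50)):
        q=r[(r[:,1]>lo)&(r[:,1]<hi)&(r[:,0]>25)&(r[:,0]<48)];print(n,lo,hi,len(q),q.mean(0).round(2) if len(q) else "",np.percentile(q[:,0],[5,50,95]).round(1) if len(q) else "")
E
```

```text
top -44 -22 57 [ 36.32 -37.43] [28.8 36.8 43.3]
top -62 -50 22 [ 37.64 -56.65] [35.1 37.6 40.2]
side -44 -22 58 [ 36.25 -33.18] [34.  36.3 38.5]
side -62 -50 38 [ 36.94 -56.43] [34.3 37.1 39.6]
```

```bash
python3 -c "
from station import robot
print(robot.finish_job())"
```

```text
the job is handed in; nothing more can be done
None
```

The long rheostat's slider is set level with its index clip (measured within about 1 mm) and released, the shorter rheostat's slider was not touched, and the job is handed in after about 10 s of the 29 s allowed.

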